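# Float the capping press ram and set its bell on a new bottle size

## Task

The bench capping press is being set up for a new bottle size. First take the pressure off its ram: push the hand valve's red-handled lever away through the stiffer detent until it clicks into the float notch, and leave it there. Then wind the press's handwheel clockwise, bringing the crimp bell down until you feel its pad touch the cap of the trial bottle, give it a quarter turn more and no further (the bottle is glass), and let go of everything without disturbing the other stock on the bench.

Things in the scene. Friction and masses are not known exactly. Their poses are not given: they have to be found in the camera images.
- valve: Hydraulic hand valve bolted to the bench, place and yaw vary: dark iron casting on a 150 x 110 mm steel foot, aluminium cartridge at the far end, gauge (top 166 mm up), coloured quadrant. Origin on the bench under the stand; x: the way the lever is pushed to reach float (roughly away from the robot), z up. The lever pivots about a line along the valve's y through x = -18, z = 100 mm.
- lever_grip (a point): Centre of the lever's red moulded grip: 60 mm long along the lever, 28 mm (fore and aft) by 26 mm (across, along the valve's y), 142 mm from the pivot on a 12 mm steel rod; 228 to 242 mm above the bench. Can be pinched from above across the valve's y and led along its arc, or pushed; nothing else stands near it at that height (the quadrant reaches 90 mm from the pivot).
- lever (a joint): Lever angle, rad. 0: leans 0.45 rad from upright towards the robot (valve's -x); 0.45 upright; 0.90 leans 0.45 rad away. Starts at 0 to 0.25; 3 N at the grip moves it and it stays where left up to 0.43, where it meets the detent: 17 N at the grip, easing to nothing at the crest, 0.66. Let go before that it slides back; beyond, it is drawn into the float notch, 0.88 to the hard stop at 0.95.
- press: Two-column bench capping press, bolted to the bench, place and yaw vary: cream base 190 x 230 x 22 mm, columns 22 mm thick at y = +-80 mm, cross-beam (70 mm wide, top 220 mm up), handwheel on top. Origin on the bench under the spindle's axis; z up, -x is its front. Its ram table, 34 mm up, holds the trial bottle in a low white nest.
- spindle: The press's vertical height screw; it sinks 16 mm per turn of the wheel. Origin on its axis, 185 mm up with the wheel at 0. Carries the steel crimp bell, clamped at a depth not known: with the wheel at 0 the blue pad in its mouth hangs 13 to 19 mm above the bottle's cap. The pad is sprung: about 60 N to move it off its seat, then 15 N per mm. The bottle must never bear over 168 N (half a turn).
- wheel (a joint): Turn of the handwheel, rad, growing clockwise seen from above (winding down, 16 mm per 6.283 rad). Starts at 0 to 2. At 0 the crank grip points to the press's -x. Friction takes about 7.5 N along the circle at the grip; when the pad meets the cap this rises by about 2.5 N at once and by 2.5 N more over the next quarter turn. Stays where it is left; stops at 11.5.
- crank_grip (a point): Middle of the handwheel's upright revolving crank grip: black, 23 mm thick, 52 mm tall, spins freely on its own pin, 60 mm from the wheel's axis on a 142 mm wheel. This point is 296 mm above the bench with the wheel at 0 and sinks with it; the grip begins 26 mm lower, 5 mm above the rim. Can be pinched from above in any direction and led round in a circle.
- bottle: The trial bottle: amber glass, 48 mm in diameter, 90 mm tall, aluminium cap 29 mm wide, white label, 0.2 kg, loose in the nest of the press. Origin: centre of its underside.
- basket: Pale green plastic basket, 150 x 220 x 70 mm, loose. Bystander. Origin: centre of the underside.
- flask_a: Amber bottle like the trial bottle, 48 mm in diameter, 90 mm tall. Bystander. Origin: centre of the underside.
- flask_b: Amber bottle like the trial bottle, 48 mm in diameter, 90 mm tall. Bystander. Origin: centre of the underside.
- flask_tall: Large amber bottle, 62 mm in diameter, 150 mm tall. Bystander. Origin: centre of the underside.
- carton: White carton with a pink band, 70 x 120 x 55 mm. Bystander. Origin: centre of the underside.
- carton_blue: Blue carton with a white band, 60 x 100 x 90 mm. Bystander. Origin: centre of the underside.
- spanner: Steel spanner, 170 mm long, lying flat. Bystander. Origin: centre of the underside.
- cap_jar: White plastic jar with a green lid, 76 mm in diameter, 69 mm tall. Bystander. Origin: centre of the underside.
Mind the look-alikes: they are no part of the job. What is shaped like the bottle but blue or yellow is not meant.

How it is judged:
By the outcome, as a careful person would: the job done as asked, in the order asked, and still so for the second after the job is handed in, with the robot touching nothing.
It also fails if it takes over 70 s, if anything falls off the work surface, if the arm or the gripper's body presses on something with over 40 N, if the wrist force passes 120 N, or if a joint passes its speed limit or range.

## Robot

A 7-joint arm with a two-finger parallel gripper is mounted at the origin on the work surface. World frame = base frame: x ahead of the robot, y to its left, z up, the work surface at z = 0. Lengths are in m, angles in rad, forces in N, time in s.
With the tool pointing down it reaches from about 0.4 to 0.85 m from the base axis. Payload 4.5 kg.
Tool frame: the origin (TCP) lies at the very end of the fingers, on their centre line; the grasp point (between the pads) lies 19 mm behind it; y points along the fingers, x is the direction in which the jaws open and shut, and the axes are right-handed (so a half turn about y gives the same grasp; the last joint's range is limited). The gripper opens to 88 mm and grips with 3 to 60 N. Pads are 18 mm wide; open, the fingers measure 123 mm over their backs; the gripper's body (75 mm by 187 mm) begins 45 mm behind the grasp point.
Start: joints at [-1.096, 0.689, -0.195, 1.565, 0.157, 0.902, -0.215], TCP at [0.267, 0.565, 0.201] pointing down, gripper open.
Joint ranges: [-3.01, 3.01], [-0.46, 2.08], [-1.47, 1.51], [0.13, 2.56], [-1, 4.14], [0.04, 2.09], [-2.66, 2.66]. Speed limits (rad/s): [2.57, 2.57, 3.14, 3.14, 3.14, 3.14, 3.14].

## Interface

Orientations are given as a unit quaternion [x, y, z, w].
In Python, from plant import r gives the robot as it stands.
- The arm moves only by the shell command python3 -m inch 'ROWS' [OPENING] [FORCE]. ROWS is JSON, a list of rows, each a list of 6 numbers: the shift along the tool's x, y, z in mm, then the turn, a rotation vector about the tool's x, y, z in rad. In form: [[x, y, z, ax, ay, az], ...]. A call has 1 to 12 rows; each row shifts and turns the commanded pose from where the row before left it, along the tool's axes as they then stand; what a row does not reach is not made up. A row lasts 1/12 s, in which the tool goes at most 41.7 mm and 7.16 degrees, less where a joint would pass 70% of its speed; a pose out of reach is approached as far as the arm can. A call is refused whole if a number of a shift passes 41.7 or a number of a turn 0.125, either way. A call with a gripper value outside its range is refused whole. OPENING is the finger opening in mm, from 0 to 88.1, set as the call begins (- or left out, the last holds). The fingers move at their own pace and stop on an object; FORCE is the grip in N (left out, the last holds). Time passes only in rows, so rows that do not move let the fingers close. It gives the time, the measured TCP pose, the force and the opening at its end, in the units of the state.
- r.get_state(): the state, without advancing time (a new reading comes with each control period).
- r.snapshot(name): name is "scene" or "side" or "wrist"; returns a dict with "img" (400x640x3 uint8, red, green, blue), "range_z" (400x640 float32, m along the optical axis (not along the pixel's ray), 0 where there is no reading), "mtx" (3x3 intrinsics, pixels), "k1" (the pictures are not rectified: a ray, as slopes to the right and down, at radius r is drawn at 1 + k1 r^2 times it, then the intrinsics apply), "camera_from_world" (4x4, takes a point from world to camera coordinates); the wrist camera has in their place "tool_from_camera" (4x4, takes a point from camera to tool coordinates, whose origin is the TCP and whose axes are the tool frame's). Camera axes: x right, y down, z forward; pixel columns grow to the right and rows downward; lengths in m; the calibration is good to about 2 mm. A picture is of the moment at which its call begins: read the wrist's pose just before it.
- r.finish_job(): hands the job in, once; it reports no verdict.
The state is a dict: "clock": time; "q": joint angles; "qd": joint speeds; "joint_torque": joint torques, N m; "tool_pos": TCP position; "eef_rot": TCP orientation; "contact_force": force on the tool from outside, world axes, zero at the start; "moment": the same for the moment, N m; "opening": opening from 0.0 (shut) to 1.0 (fully open).
Only numpy, scipy, OpenCV 4.12 (cv2) and the standard library are available. Lean on these libraries where they do the work, as an engineer would, in place of code of your own. Each camera call takes 0.05 s, during which the arm holds its last target.

## Working session

There is one attempt and no reset: what is moved stays moved. The work goes in short steps, Python scripts to look and compute and a shell command to move; the robot and the scene stay as the last step left them, time stands still between calls to the robot, and variables do not carry over. Pictures are saved under pics/ and viewed, and the job is handed in when it is done.

```bash
ls; mkdir -p pics
python3 - <<'E'
from plant import r
import cv2,pickle
s=r.get_state(); print({k:s[k] for k in('clock','tool_pos','eef_rot','contact_force','opening')})
for n in('scene','side'):
    d=r.snapshot(n); pickle.dump(d,open(f'{n}.pkl','wb')); cv2.imwrite(f'pics/{n}0.png',d['img'][:,:,::-1])
    print(n,d['mtx'],d['k1'],d['camera_from_world'])
E
```

```text
pics
{'clock': 0.0, 'tool_pos': array([0.26641327, 0.56460288, 0.20000196]), 'eef_rot': array([ 0.59758639,  0.37811453, -0.37914981, -0.59679588]), 'contact_force': array([-0.61992036,  0.17844   , -0.51233681]), 'opening': 0.9980511518888708}
scene [[403.09206731   0.         320.89967021]
 [  0.         403.09206731 204.30672698]
 [  0.           0.           1.        ]] -0.07255715619315674 [[ 0.53311152  0.84601823 -0.00672773 -0.28669429]
 [ 0.55248254 -0.35414274 -0.75455017 -0.18147567]
 [-0.64074577  0.39854244 -0.65620788  1.74663173]
 [ 0.          0.          0.          1.        ]]
side [[395.11230932   0.         317.78503293]
 [  0.         395.11230932 199.21831956]
 [  0.           0.           1.        ]] -0.05951891835227961 [[ 0.98486002 -0.17314521 -0.00845436 -0.53232241]
 [-0.1381338  -0.75437801 -0.64174207  0.1851178 ]
 [ 0.10473679  0.63319394 -0.76687394  1.1769361 ]
 [ 0.          0.          0.          1.        ]]
```

View pics/scene0.png

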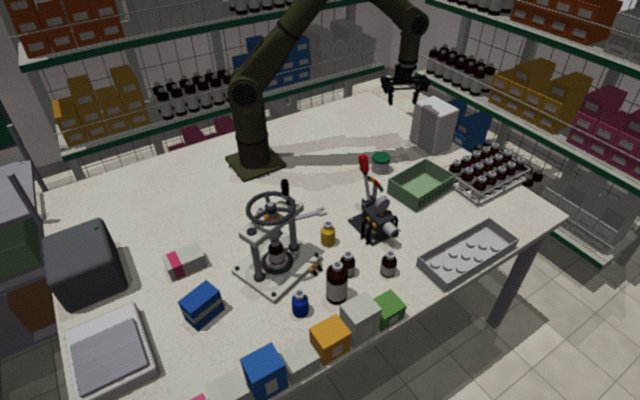

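View pics/side0.png

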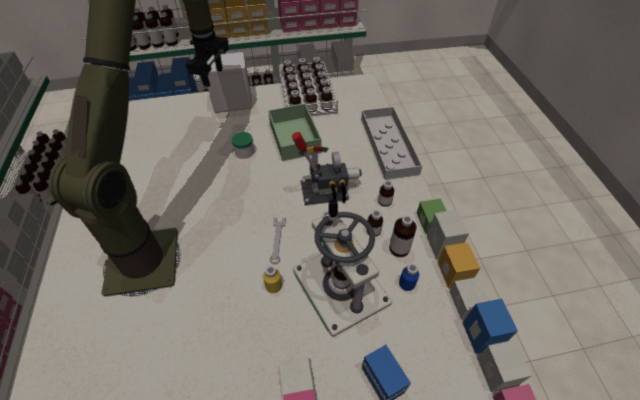

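The side view shows the valve's red grip near (299,142) and the handwheel near (344,238), with the black crank grip near (333,207). In the scene view the red grip is near (364,163) and the crank grip near (285,188). I'll enlarge both.

```bash
cat > h.py <<'E'
import numpy as np,cv2,pickle
from scipy.spatial.transform import Rotation as R
def rays(d,uv):
    uv=np.array(uv,float).reshape(-1,1,2)
    return cv2.undistortPoints(uv,d['mtx'],np.array([d['k1'],0,0,0,0.]) if False else np.array([d['k1'],0,0,0.])).reshape(-1,2)
def w(d,uv,z=None,T=None):
    "uv list -> world pts using depth (z None) ; T = world_from_camera"
    if T is None: T=np.linalg.inv(d['camera_from_world'])
    n=rays(d,uv); out=[]
    for (u,v),a in zip(uv,n):
        zz=float(d['range_z'][int(round(v)),int(round(u))])
        out.append((T@np.array([a[0]*zz,a[1]*zz,zz,1]))[:3])
    return np.array(out)
def cloud(d,T=None):
    vv,uu=np.mgrid[0:400,0:640]
    if T is None: T=np.linalg.inv(d['camera_from_world'])
    n=rays(d,np.stack([uu,vv],-1).reshape(-1,2)); z=d['range_z'].reshape(-1,1)
    P=np.hstack([n*z,z,np.ones_like(z)])@T.T
    P[z[:,0]==0]=np.nan
    return P[:,:3].reshape(400,640,3)
def tri(obs):
    "obs list of (d,uv[,T]) -> world pt"
    A=[];b=[]
    for d,uv in obs:
        T=np.linalg.inv(d['camera_from_world']); n=rays(d,[uv])[0]
        v=T[:3,:3]@np.array([n[0],n[1],1]); v/=np.linalg.norm(v); M=np.eye(3)-np.outer(v,v)
        A.append(M); b.append(M@T[:3,3])
    x=np.linalg.lstsq(np.vstack(A),np.hstack(b),rcond=None)[0]; return x
def proj(d,P):
    M=d['camera_from_world']; p=M[:3,:3]@np.array(P,float)+M[:3,3]; a=p[:2]/p[2]; a=a*(1+d['k1']*(a@a))
    return a*d['mtx'][0,0]+d['mtx'][:2,2]
def crop(d,x0,y0,x1,y1,k,name):
    c=cv2.resize(np.ascontiguousarray(d['img'][y0:y1,x0:x1,::-1]),None,fx=k,fy=k,interpolation=cv2.INTER_CUBIC)
    for x in range(x0-x0%10+10,x1,10):
        cv2.line(c,((x-x0)*k,0),((x-x0)*k,4),(0,255,255),1)
        if x%20==0: cv2.putText(c,str(x),((x-x0)*k-10,14),0,.35,(0,255,255),1)
    for y in range(y0-y0%10+10,y1,10):
        cv2.line(c,(0,(y-y0)*k),(4,(y-y0)*k),(0,255,255),1)
        if y%20==0: cv2.putText(c,str(y),(6,(y-y0)*k+4),0,.35,(0,255,255),1)
    cv2.imwrite('pics/'+name,c)
E
python3 - <<'E'
import pickle
from h import *
a=pickle.load(open('scene.pkl','rb'));b=pickle.load(open('side.pkl','rb'))
crop(a,230,140,410,310,4,'sc_c.png');crop(b,255,120,405,330,3,'sd_c.png')
E
```

```text
(no output)
```

View pics/sc_c.png

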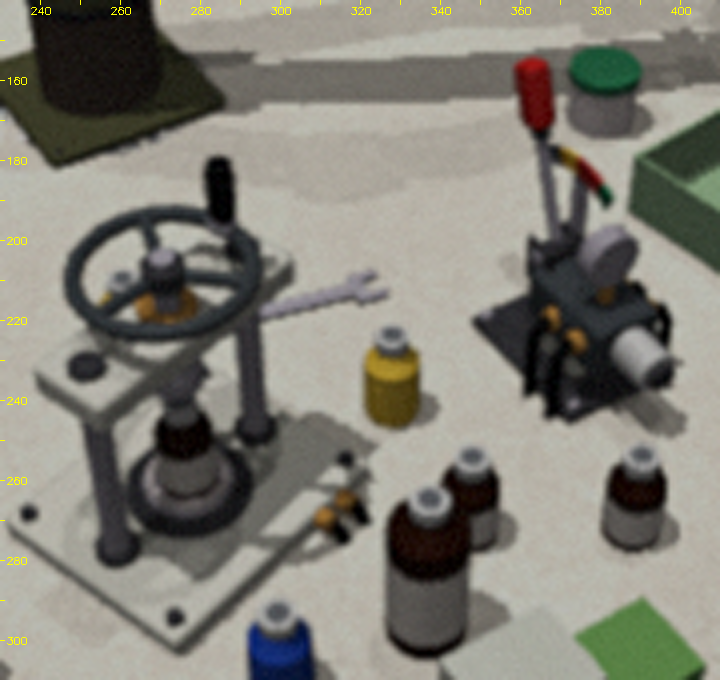

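View pics/sd_c.png

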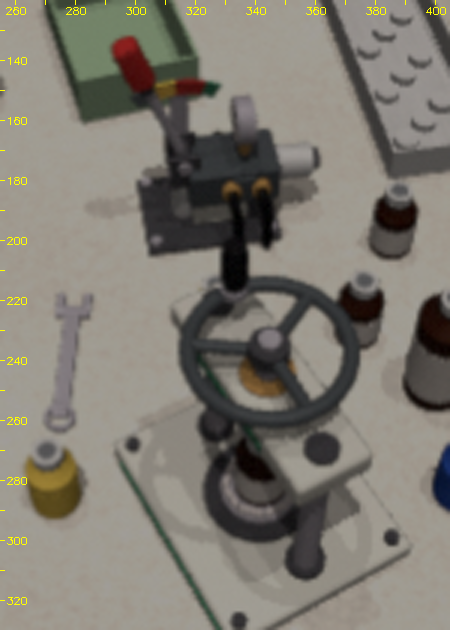

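Run:
```python
import pickle
from h import *
a=pickle.load(open('scene.pkl','rb'));b=pickle.load(open('side.pkl','rb'))
np.set_printoptions(precision=4,suppress=True)
for n,p,q in [('red',(363.8,163.3),(299,142)),('hub',(270.5,204.5),(344.5,234)),('crank',(285,187.5),(333.3,207.5)),
  ('crank top',(284.6,180),(333.8,200.5)),('crank bot',(285.5,195),(332.7,216)),('redtop',(363,155.5),(296.5,134)),('redbot',(365,172),(302,150.5)),('foot',(0,0),(0,0))][:7]:
    t=tri([(a,p),(b,q)]); print(n,t,proj(a,t)-p,proj(b,t)-q,w(a,[p])[0],w(b,[q])[0])
# clouds
for d,nm in((a,'sc'),(b,'sd')):
    P=cloud(d); im=d['img'].astype(int)
    m=(im[...,0]>100)&(im[...,1]<60)&(im[...,2]<60)&(P[...,2]>.19)&(P[...,2]<.27)&(P[...,0]>.35)&(P[...,0]<.9)
    print(nm,'red',m.sum(),P[m].mean(0),P[m].min(0),P[m].max(0))
    print('base corners',w(d,[(232,265),(275,303)] if nm=='sc' else [(294,269),(336,329),(390,301)]))
    # valve foot bolts
    print('foot', w(d,[(348,219),(372,245)] if nm=='sc' else [(304,204),(348,199),(302,182)]))
```

```text
red [0.5174 0.1817 0.231 ] [-0.3326  0.5619] [-0.1759 -0.7113] [0.5319 0.171  0.2459] [0.5163 0.1674 0.241 ]
hub [ 0.5719 -0.1883  0.264 ] [-0.4288  0.5302] [-0.2491 -0.7904] [ 0.575  -0.1881  0.2681] [ 0.571  -0.1942  0.2693]
crank [ 0.557  -0.1306  0.2919] [-0.0217  0.0297] [-0.0127 -0.0427] [ 0.5671 -0.1353  0.3008] [ 0.5544 -0.1422  0.3065]
crank top [ 0.5575 -0.1306  0.3184] [-0.1484  0.2071] [-0.0869 -0.2981] [ 0.5586 -0.1306  0.3199] [ 0.5583 -0.1281  0.3143]
crank bot [ 0.5557 -0.1313  0.2623] [-0.2826  0.3751] [-0.1625 -0.5413] [ 0.5619 -0.1332  0.2689] [ 0.5537 -0.1422  0.2746]
redtop [0.5118 0.1815 0.2608] [-0.0622  0.1089] [-0.034  -0.1379] [0.5194 0.1755 0.2677] [0.5115 0.1782 0.263 ]
redbot [0.5247 0.1825 0.1973] [-0.6453  1.0506] [-0.3295 -1.3287] [0.5402 0.1721 0.2154] [0.5237 0.1665 0.2067]
sc red 24 [0.5162 0.1761 0.2631] [0.5075 0.1661 0.2592] [0.5223 0.1871 0.2665]
base corners [[ 0.4903 -0.3123  0.0031]
 [ 0.6951 -0.2611  0.0006]]
foot [[0.5222 0.1255 0.0127]
 [0.6658 0.1245 0.0054]]
sd red 41 [0.5104 0.1746 0.2613] [0.4998 0.1652 0.2562] [0.5219 0.1865 0.2667]
base corners [[ 0.4503 -0.1184  0.0176]
 [ 0.5328 -0.3168  0.0236]
 [ 0.6925 -0.266   0.0226]]
foot [[0.5164 0.1259 0.0046]
 [0.6646 0.1221 0.003 ]
 [0.5236 0.2169 0.0131]]
```

Run:
```python
from plant import r
from h import *
np.set_printoptions(precision=4,suppress=True)
s=r.get_state(); M=R.from_quat(s['eef_rot']).as_matrix(); print(M, s['clock'])
d=r.snapshot('wrist'); print(d['mtx'],d['k1'],d['tool_from_camera']); cv2.imwrite('pics/w0.png',d['img'][:,:,::-1])
# target: above the valve
for p in [(.57,.05,.45),(.55,.05,.40)]:
    print((M.T@(np.array(p)-s['tool_pos']))*1000)
```

```text
[[ 0.4266 -0.0006 -0.9044]
 [ 0.9044 -0.0016  0.4266]
 [-0.0017 -1.     -0.0001]] 0.1
[[352.3356   0.     316.9195]
 [  0.     352.3356 202.1935]
 [  0.       0.       1.    ]] -0.05159580197274106 [[ 1.     -0.0001  0.0004 -0.0005]
 [-0.0004 -0.261   0.9653 -0.1837]
 [-0.     -0.9653 -0.261   0.0674]
 [ 0.      0.      0.      1.    ]]
[-336.4024 -249.2956 -494.1403]
[-344.852  -199.284  -476.0449]
```

```bash
python3 -m inch '[[0,-40,0,0,-0.11,0],[0,-40,0,0,-0.11,0],[0,-40,0,0,-0.11,0],[0,-40,0,0,-0.11,0],[0,-40,0,0,0,0],[-38,0,-13,0,0,0],[-38,0,-13,0,0,0],[-38,0,-13,0,0,0],[-38,0,-13,0,0,0],[-38,0,-13,0,0,0]]' 60 && python3 -m inch '[[-38,0,-13,0,0,0],[-38,0,-13,0,0,0],[-38,0,-13,0,0,0],[-38,0,-13,0,0,0],[-38,0,-13,0,0,0],[-38,0,-13,0,0,0],[-38,0,-13,0,0,0],[-38,0,-13,0,0,0],[-38,0,-13,0,0,0],[0,0,0,0,0,0],[0,0,0,0,0,0]]'
cat > snap.py <<'E'
import sys
from plant import r
from h import *
np.set_printoptions(precision=4,suppress=True)
s=r.get_state(); d=r.snapshot('wrist')
T=np.eye(4);T[:3,:3]=R.from_quat(s['eef_rot']).as_matrix();T[:3,3]=s['tool_pos']
d['T']=T@d['tool_from_camera']; d['camera_from_world']=np.linalg.inv(d['T']); d['s']=s
n=sys.argv[1]; pickle.dump(d,open(n+'.pkl','wb')); cv2.imwrite(f'pics/{n}.png',d['img'][:,:,::-1])
print(s['clock'],s['tool_pos'],T[:3,:3],s['contact_force'])
E
python3 snap.py w1
```

```text
clock: 0.98
tool_pos: [0.3317, 0.3731, 0.4006]
eef_rot: [0.5, 0.5, -0.5, -0.5]
contact_force: [0.5, -0.1, 0.6]
opening: 0.679
clock: 1.9
tool_pos: [0.4484, 0.0308, 0.4004]
eef_rot: [-0.502, -0.498, 0.499, 0.502]
contact_force: [0.6, 0.1, 0.3]
opening: 0.679
1.9 [0.4484 0.0308 0.4004] [[ 0.0066 -0.0008 -1.    ]
 [ 1.     -0.0004  0.0066]
 [-0.0004 -1.      0.0008]] [0.5527 0.116  0.2821]
```

View pics/w1.png

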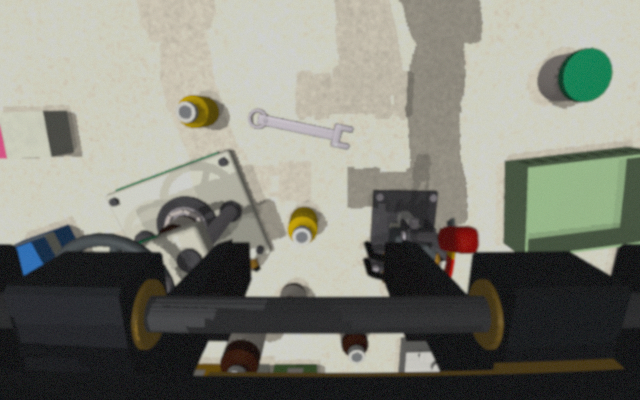

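The wrist view shows the valve foot's near edge at (373,191)-(437,193), the red grip at about (458,240) and the press base's corner at (225,152). I'll use this view to get the valve's yaw and triangulate the grip.

Run:
```python
import pickle
from h import *
np.set_printoptions(precision=4,suppress=True)
a=pickle.load(open('scene.pkl','rb'));b=pickle.load(open('side.pkl','rb'));c=pickle.load(open('w1.pkl','rb'))
crop(c,350,170,500,300,5,'w1c.png')
print(w(c,[(373,191),(437,193),(371,243),(220,152)]))
for d,nm in((a,'sc'),(b,'sd'),(c,'w')):
    im=cv2.cvtColor(d['img'],cv2.COLOR_RGB2HSV).astype(int); h=im[...,0]
    m=((h<6)|(h>174))&(im[...,1]>150)&(im[...,2]>60)
    P=cloud(d); m&=(P[...,2]>.18)&(P[...,2]<.3)&(P[...,0]>.4)&(P[...,0]<.7)&(abs(P[...,1]-.18)<.06)
    n,l,st,ce=cv2.connectedComponentsWithStats(m.astype('uint8'))
    print(nm,st[1:],ce[1:])
```

```text
[[ 0.5177  0.1245  0.0068]
 [ 0.5211  0.2326  0.0098]
 [ 0.61    0.1238  0.0105]
 [ 0.4509 -0.1304  0.0009]]
sc [[359 155   9  17 122]
 [375 180   5   6  11]] [[363.4426 162.582 ]
 [377.0909 182.7273]]
sd [[293 132  13  18 145]
 [314 147   8   3  19]] [[298.9931 140.731 ]
 [317.1053 147.7368]]
w [[438 227  39  26 853]
 [447 258   7  19  81]] [[458.0422 239.3048]
 [449.8395 266.8765]]
```

View pics/w1c.png

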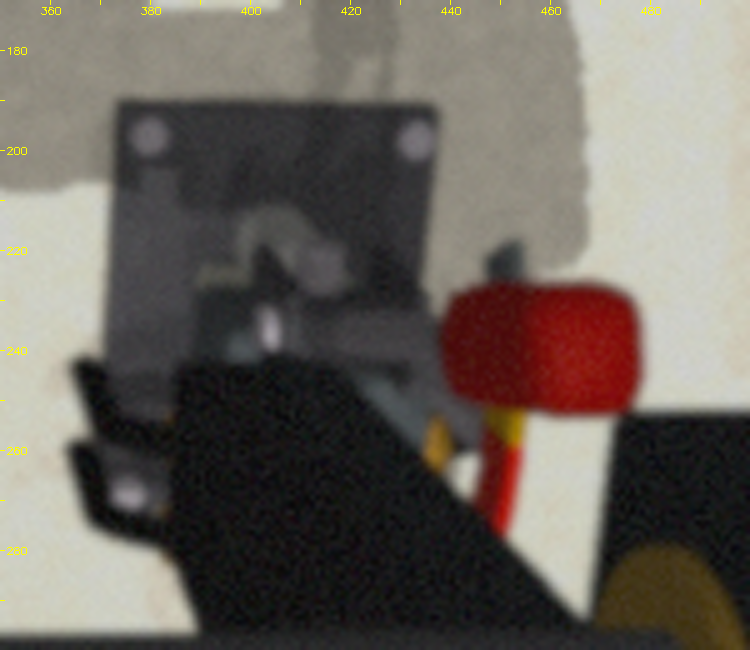

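Run:
```python
import pickle
from h import *
np.set_printoptions(precision=4,suppress=True)
a=pickle.load(open('scene.pkl','rb'));b=pickle.load(open('side.pkl','rb'));c=pickle.load(open('w1.pkl','rb'))
o=[(a,(363.6,163.2)),(b,(298.9,141.3)),(c,(457.5,239.5))]
t=tri(o); print(t,[proj(d,t)-p for d,p in o])
s=c['s'];M=R.from_quat(s['eef_rot']).as_matrix()
for off in (.10,.0):
  g=t+[0,0,off-.019+.002]; print(M.T@(g-s['tool_pos'])*1000)
```

```text
[0.5177 0.181  0.233 ] [array([-0.211 ,  0.2724]), array([ 0.0398, -0.3847]), array([ 0.1023, -0.2688])]
[150.6478  84.3071 -68.426 ]
[150.6922 184.307  -68.5024]
```

Candidates for the lever: the red grip at scene (364,163), side (299,141) and wrist (458,240). The red sector of the quadrant at wrist (450,267) is not it, and neither are the pink carton bands. The crop confirms the choice: the grip sits on a steel rod rising from the casting. I'll push it with closed fingers from the robot side.

```bash
python3 -m inch '[[38,0,-2,0,0,0],[38,0,-2,0,0,0],[38,0,-2,0,0,0],[37,0,0,0,0,0],[0,35,0,0,0,0],[0,35,0,0,0,0],[0,35,0,0,0,0],[0,35,0,0,0,0],[0,35,0,0,0,0],[0,0,0,0,0,0],[0,0,0,0,0,0],[0,0,0,0,0,0]]' 0 20; python3 snap.py w2
```

```text
clock: 2.95
tool_pos: [0.4549, 0.1859, 0.2274]
eef_rot: [0.5, 0.501, -0.499, -0.5]
contact_force: [0.0, 0.7, -1.2]
opening: 0.001
2.95 [0.4549 0.1859 0.2274] [[-0.0012  0.002  -1.    ]
 [ 1.      0.0018 -0.0012]
 [ 0.0018 -1.     -0.002 ]] [ 0.0167  0.7266 -1.1993]
```

View pics/w2.png

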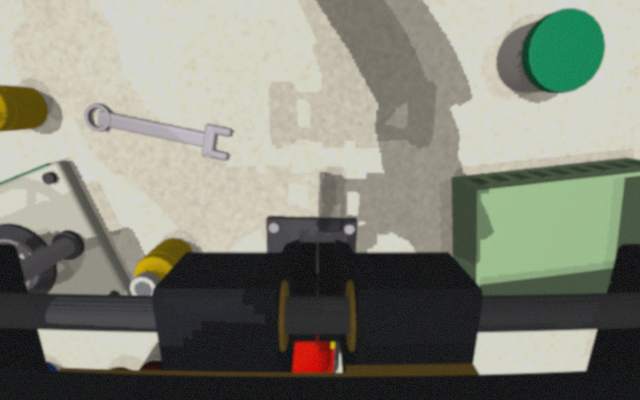

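The closed fingers line up with the red grip at (314,357), which is just ahead of them. I'll push it away now.

```bash
python3 -m inch '[[-4,0,-10,0,0,0],[-2,0,-10,0,0,0],[0,0,-10,0,0,0],[0,0,-10,0,0,0]]'; python3 -m inch '[[0,0,-10,0,0,0],[0,0,-10,0,0,0],[0,0,-10,0,0,0]]';python3 -m inch '[[0,0,-8,0,0,0],[0,0,-8,0,0,0],[0,0,-8,0,0,0]]'
```

```text
clock: 3.33
tool_pos: [0.4968, 0.1776, 0.2271]
eef_rot: [0.501, 0.5, -0.498, -0.5]
contact_force: [-0.3, 0.4, 0.0]
opening: 0.004
clock: 3.58
tool_pos: [0.5263, 0.1773, 0.2311]
eef_rot: [0.502, 0.5, -0.498, -0.5]
contact_force: [-11.4, -6.0, 42.5]
opening: 0.003
clock: 3.83
tool_pos: [0.5556, 0.1767, 0.2341]
eef_rot: [0.505, 0.503, -0.494, -0.498]
contact_force: [-3.8, -6.4, 36.7]
opening: 0.01
```

An upward force of 42 N is not what I expected, so something is bearing on the tool from below. I'll lift a little and look.

```bash
python3 -m inch '[[0,-12,0,0,0,0],[0,-8,0,0,0,0]]'
python3 - <<'E'
from plant import r
from h import *
for n in('scene','side'):
    d=r.snapshot(n); pickle.dump(d,open(f'{n}1.pkl','wb'))
    if n=='scene': crop(d,310,100,430,260,4,'sc1.png')
    else: crop(d,250,60,400,220,4,'sd1.png')
E
```

```text
clock: 4.0
tool_pos: [0.551, 0.1774, 0.2484]
eef_rot: [0.502, 0.501, -0.498, -0.5]
contact_force: [-1.1, 0.1, -0.0]
opening: 0.004
```

View pics/sc1.png

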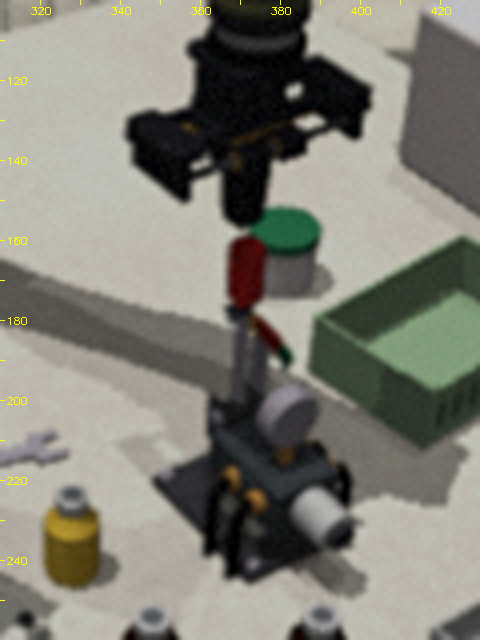

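View pics/sd1.png

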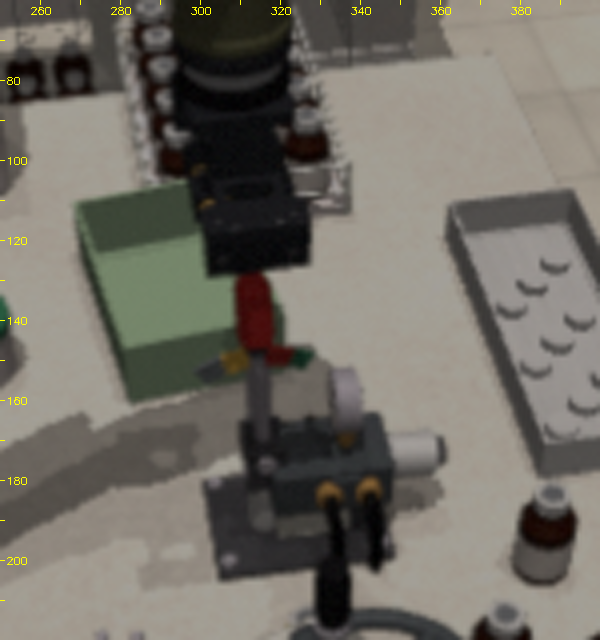

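Run:
```python
from h import *
np.set_printoptions(precision=4,suppress=True)
a=pickle.load(open('scene1.pkl','rb'));b=pickle.load(open('side1.pkl','rb'))
print(proj(a,(.551,.1774,.2484)),proj(b,(.551,.1774,.2484)))
for n,p,q in[('top',(371,160.5),(312,129)),('mid',(370.7,168),(313,138)),('bot',(370,176),(314.5,147))]:
    t=tri([(a,p),(b,q)]);print(n,t,proj(a,t)-p)
```

```text
[368.9734 164.9378] [310.1163 136.3729]
top [0.5579 0.1795 0.2711] [ 0.2992 -0.5258]
mid [0.5595 0.1783 0.2405] [-0.0717  0.1213]
bot [0.5625 0.1748 0.2097] [-0.3503  0.5726]
```

The lever is near upright, at the detent. The thicker upper part of the gripper had ridden on the grip's top. With the TCP 20 mm higher there is clearance and the overlap is still enough, so I'll continue the push at this height.

```bash
python3 -m inch '[[0,0,-6,0,0,0],[0,0,-6,0,0,0],[0,0,-6,0,0,0]]'; python3 -m inch '[[0,0,-6,0,0,0],[0,0,-6,0,0,0]]'
```

```text
clock: 4.35
tool_pos: [0.5666, 0.1779, 0.245]
eef_rot: [-0.5, -0.499, 0.5, 0.5]
contact_force: [0.2, 0.4, -0.3]
opening: 0.006
clock: 4.52
tool_pos: [0.5789, 0.178, 0.2452]
eef_rot: [-0.5, -0.5, 0.5, 0.5]
contact_force: [-0.8, -0.2, -0.4]
opening: 0.005
```

```bash
cat > two.py <<'E'
import sys
from plant import r
from h import *
k=sys.argv[1]
D=[]
for n in('scene','side'):
    d=r.snapshot(n); pickle.dump(d,open(f'{n}{k}.pkl','wb')); D.append(d)
crop(D[0],230,100,410,270,4,'A.png'); crop(D[1],260,80,400,250,4,'B.png')
A=cv2.imread('pics/A.png');B=cv2.imread('pics/B.png')
o=np.hstack([A,B]); f=min(1,800/o.shape[1]); cv2.imwrite(f'pics/two{k}.png',cv2.resize(o,None,fx=f,fy=f,interpolation=cv2.INTER_AREA))
E
python3 two.py 2
```

```text
(no output)
```

View pics/two2.png

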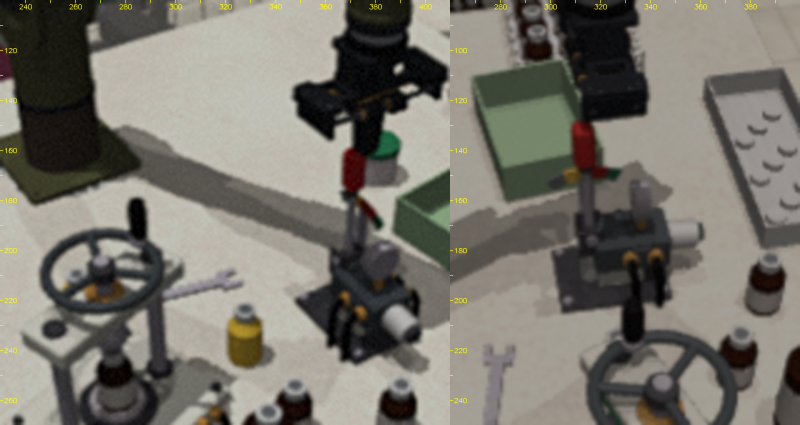

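Run:
```python
from h import *
from plant import r
s=r.get_state();p=s['tool_pos'];M=R.from_quat(s['eef_rot']).as_matrix();print(p,s['clock'])
o=[]
for n,bx in(('scene2',(320,90,420,210)),('side2',(260,60,360,180))):
    d=pickle.load(open(n+'.pkl','rb')); d['img']=cv2.resize(d['img'],None,fx=1,fy=1).copy()
    print(n,proj(d,p),proj(d,p-M[:,1]*.064))
    P=cloud(d)
    m=(abs(P[...,1]-p[1])<.03)&(abs(P[...,0]-p[0])<.05)&(P[...,2]>.22)&(P[...,2]<.40)
    h=np.histogram(P[...,2][m],np.arange(.22,.41,.01))[0]; print(h)
    for z0 in np.arange(.24,.36,.02):
        mm=m&(abs(P[...,2]-z0)<.01); 
        if mm.any(): print(round(z0,2),mm.sum(),P[mm].min(0).round(3),P[mm].max(0).round(3),d['img'][mm].mean(0).round())
    u,v=proj(d,p); cv2.circle(d['img'],(int(u),int(v)),1,(0,255,0),-1)
    crop(d,*bx,4,'t.png'); o.append(cv2.imread('pics/t.png'))
cv2.imwrite('pics/tip2.png',np.hstack(o))
```

```text
[0.57940416 0.17783663 0.24523537] 4.6167
scene2 [374.42856667 170.06402188] [376.05805099 153.31546197]
[28 25 25 24 34 11 12 29 30 34 38 13  7 31 59 76 40 49]
0.24 50 [0.549 0.163 0.231] [0.579 0.186 0.249] [75. 28. 26.]
0.26 58 [0.548 0.164 0.25 ] [0.577 0.184 0.27 ] [74. 23. 21.]
0.28 23 [0.551 0.164 0.27 ] [0.593 0.189 0.29 ] [51. 22. 19.]
0.3 59 [0.566 0.16  0.29 ] [0.593 0.192 0.31 ] [21. 21. 20.]
0.32 72 [0.567 0.158 0.31 ] [0.593 0.195 0.33 ] [24. 24. 23.]
0.34 20 [0.568 0.148 0.33 ] [0.595 0.196 0.35 ] [27. 27. 26.]
side2 [319.6332903  135.92566539] [319.51981651 118.65405235]
[28 20 28 24 46 21  0  0  0  0  0  0  0  9 41 53  9 11]
0.24 48 [0.544 0.161 0.231] [0.57  0.179 0.25 ] [71. 22. 18.]
0.26 70 [0.544 0.162 0.251] [0.571 0.19  0.27 ] [84. 29. 25.]
0.28 21 [0.548 0.165 0.27 ] [0.569 0.182 0.274] [82. 20. 18.]
```

View pics/tip2.png

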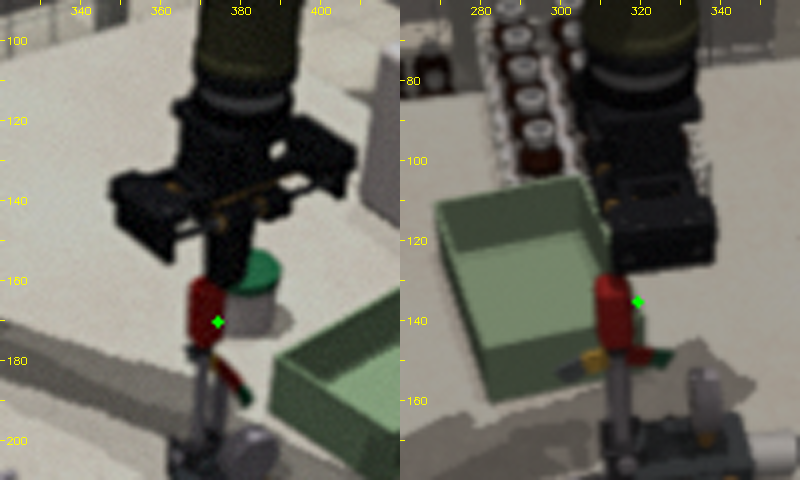

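Run:
```python
from h import *
d=pickle.load(open('scene.pkl','rb'))
p=np.array([.2664,.5646,.2]);ax=np.array([.4266,.9044,0])
for k in(-.044,0,.044): print(proj(d,p+ax*k))
b=pickle.load(open('side.pkl','rb'))
for k in(-.044,0,.044): print('side',proj(b,p+ax*k))
for n in (d,b):
    P=cloud(n); m=(np.linalg.norm(P[...,:2]-p[:2],axis=-1)<.1)&(P[...,2]>.12)
    print(np.histogram(P[...,2][m],np.arange(.12,.32,.01)))
crop(d,360,60,460,130,7,'g0.png')
c=pickle.load(open('w1.pkl','rb'));P=cloud(c);im=c['img']
print(w(c,[(320,310),(240,260),(150,310),(400,260),(60,320),(320,350)]), c['s']['tool_pos'])
```

```text
[390.16350968 112.56325766]
[400.42466466 111.95042379]
[410.61465003 111.35041747]
side [209.80805132  93.41262565]
side [215.12956248  86.40665661]
side [220.25371894  79.67473323]
(array([ 0,  0,  0,  0,  0,  0,  0,  0,  0,  0,  0,  3, 15, 23, 22, 19, 26,
       14, 26]), array([0.12, 0.13, 0.14, 0.15, 0.16, 0.17, 0.18, 0.19, 0.2 , 0.21, 0.22,
       0.23, 0.24, 0.25, 0.26, 0.27, 0.28, 0.29, 0.3 , 0.31]))
(array([ 0,  0,  0,  0,  0,  0,  0,  0,  0,  0,  0,  8, 32, 33, 34, 30, 21,
        6, 56]), array([0.12, 0.13, 0.14, 0.15, 0.16, 0.17, 0.18, 0.19, 0.2 , 0.21, 0.22,
       0.23, 0.24, 0.25, 0.26, 0.27, 0.28, 0.29, 0.3 , 0.31]))
[[ 4.22120842e-01  3.15276552e-02  5.18723202e-01]
 [ 4.38359459e-01  6.17306839e-04  4.57387089e-01]
 [ 4.22063516e-01 -4.68926439e-03  5.18948600e-01]
 [ 4.38158342e-01  6.29521132e-02  4.58735639e-01]
 [ 4.20002720e-01 -1.92050198e-02  5.26242566e-01]
 [ 8.39500137e-01  3.39565393e-02 -1.85828072e-03]] [0.44836503 0.03081664 0.4004488 ]
```

View pics/g0.png

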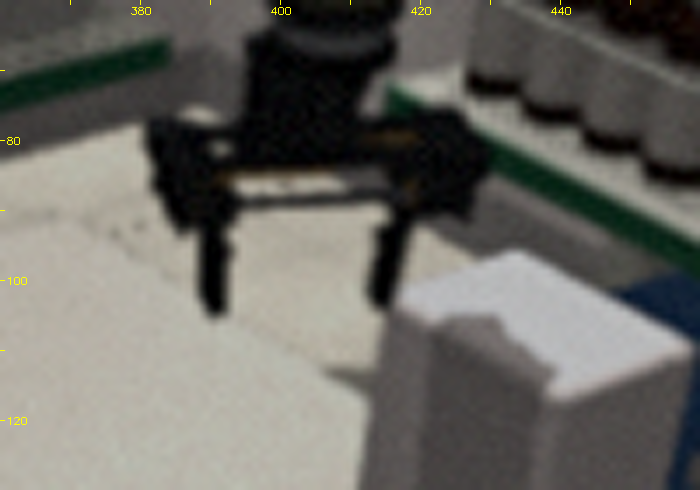

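The images show the real fingertips about 37 mm above the reported TCP. At the start the tips were at z≈0.236 with a reading of 0.200, and the tips rode on the grip's top (z≈0.271) at a reading of about 0.233. The reading is therefore offset along the tool axis, and I'll allow for that. I'll go back, lower, and push again.

```bash
python3 -m inch '[[0,0,30,0,0,0],[0,0,30,0,0,0],[0,0,0,0,0,0],[0,28,0,0,0,0],[0,28,0,0,0,0],[0,0,0,0,0,0]]'; python3 two.py 3
python3 - <<'E'
from h import *
from plant import r
s=r.get_state();print(s['tool_pos'],s['contact_force'])
E
```

```text
clock: 5.12
tool_pos: [0.5153, 0.1767, 0.186]
eef_rot: [-0.499, -0.497, 0.503, 0.501]
contact_force: [0.1, -0.8, -0.1]
opening: 0.002
[0.518056   0.17800351 0.18963646] [-0.42993002  0.27964251  0.54361923]
```

View pics/two3.png

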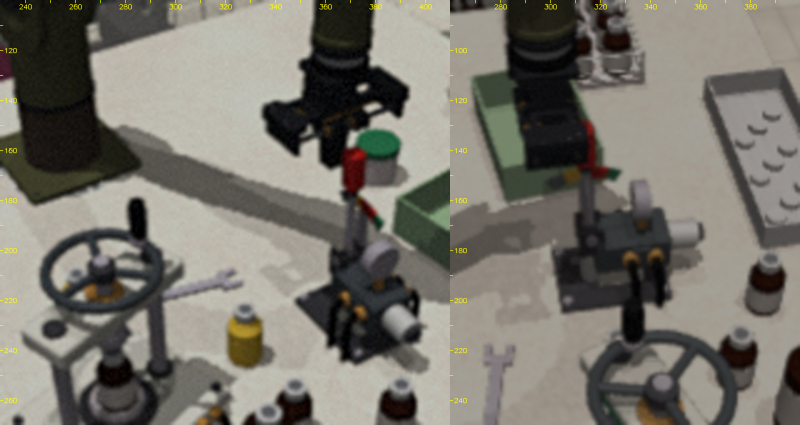

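Run:
```python
from h import *
d=pickle.load(open('scene3.pkl','rb'));b=pickle.load(open('side3.pkl','rb'))
for z in(.19,.227): print(proj(d,(.518,.178,z)),proj(d,(.518,.161,z)),proj(d,(.518,.195,z)))
crop(d,330,110,400,200,7,'x3.png')
```

```text
[361.95254965 174.22297912] [357.88874585 175.85714751] [365.97384012 172.6061383 ]
[362.61063636 165.279155  ] [358.47795362 166.89482273] [366.69918159 163.6811417 ]
```

View pics/x3.png

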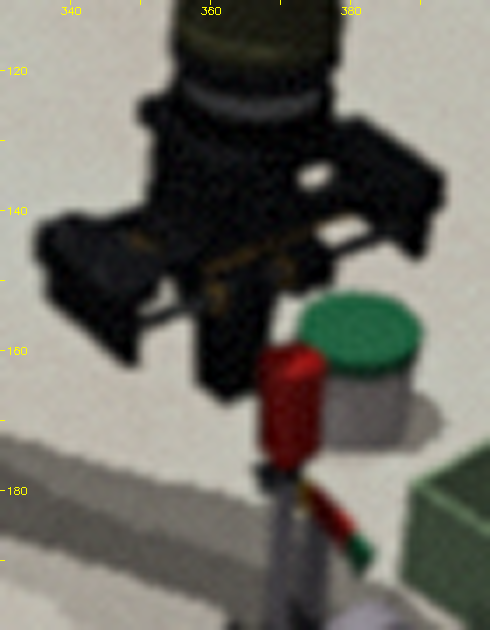

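The fingertips' lower end is seen at about (363,166), matching (0.518, 0.178, 0.227). That confirms the 37 mm offset. Pushing.

```bash
python3 -m inch '[[0,0,-8,0,0,0],[0,0,-8,0,0,0],[0,0,-8,0,0,0]]'; python3 -m inch '[[0,0,-8,0,0,0],[0,0,-8,0,0,0]]';python3 -m inch '[[0,0,-8,0,0,0],[0,0,-8,0,0,0]]'
```

```text
clock: 5.47
tool_pos: [0.5426, 0.1785, 0.1912]
eef_rot: [-0.5, -0.5, 0.5, 0.501]
contact_force: [-10.9, 0.6, 8.1]
opening: 0.0
clock: 5.63
tool_pos: [0.5515, 0.1782, 0.1906]
eef_rot: [-0.497, -0.496, 0.504, 0.503]
contact_force: [-26.1, -1.1, 23.4]
opening: 0.006
clock: 5.8
tool_pos: [0.5666, 0.1779, 0.1903]
eef_rot: [-0.497, -0.496, 0.505, 0.503]
contact_force: [-10.0, -1.1, 2.3]
opening: 0.006
```

```bash
python3 -m inch '[[0,0,-8,0,0,0],[0,0,-8,0,0,0]]';python3 -m inch '[[0,0,-8,0,0,0],[0,0,-4,0,0,0],[0,0,0,0,0,0]]'; python3 two.py 4
```

```text
clock: 5.97
tool_pos: [0.5901, 0.178, 0.1901]
eef_rot: [-0.5, -0.499, 0.5, 0.5]
contact_force: [-1.5, 0.1, -0.6]
opening: 0.006
clock: 6.22
tool_pos: [0.6047, 0.1779, 0.1902]
eef_rot: [0.501, 0.5, -0.499, -0.5]
contact_force: [0.9, -0.5, -0.6]
opening: 0.006
```

View pics/two4.png

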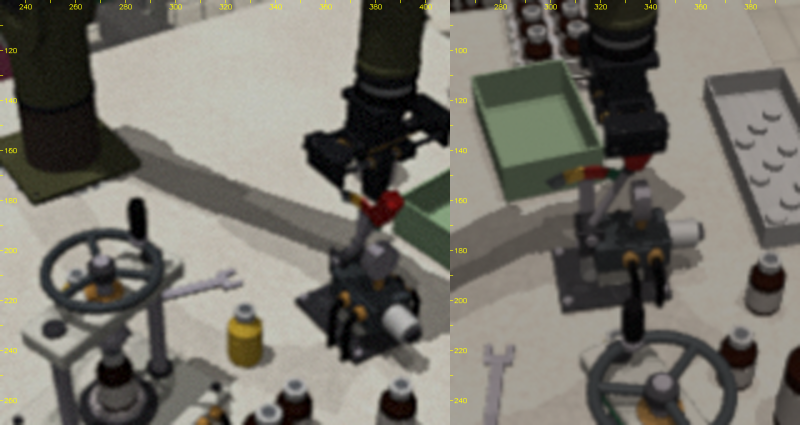

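The lever now leans away: its red grip is at scene (383,207), past the fingers, and the force is near zero. I'll retreat, check the lever, and refine the wheel geometry.

```bash
python3 -m inch '[[0,0,36,0,0,0],[0,0,36,0,0,0],[0,-35,0,0,0,0],[0,-35,0,0,0,0],[0,-35,0,0,0,0],[0,-35,0,0,0,0],[-38,0,0,0,0,0],[-38,0,0,0,0,0],[-38,0,0,0,0,0],[-38,0,0,0,0,0],[0,0,0,0,0,0]]' 60; python3 two.py 5
python3 - <<'E'
from h import *
from scipy.optimize import least_squares
np.set_printoptions(precision=4,suppress=True)
a=pickle.load(open('scene5.pkl','rb'));b=pickle.load(open('side5.pkl','rb'))
crop(a,235,160,310,240,8,'wa.png');crop(b,305,175,385,270,7,'wb.png')
t=tri([(a,(271.2,208)),(b,(344.8,237))]);print(t,proj(a,t),proj(b,t))
E
```

```text
clock: 7.23
tool_pos: [0.5303, 0.0156, 0.3302]
eef_rot: [0.505, 0.495, -0.498, -0.502]
contact_force: [0.0, -1.0, 1.2]
opening: 0.678
[ 0.5732 -0.1881  0.2515] [270.726  208.5807] [344.5261 236.135 ]
```

View pics/two5.png

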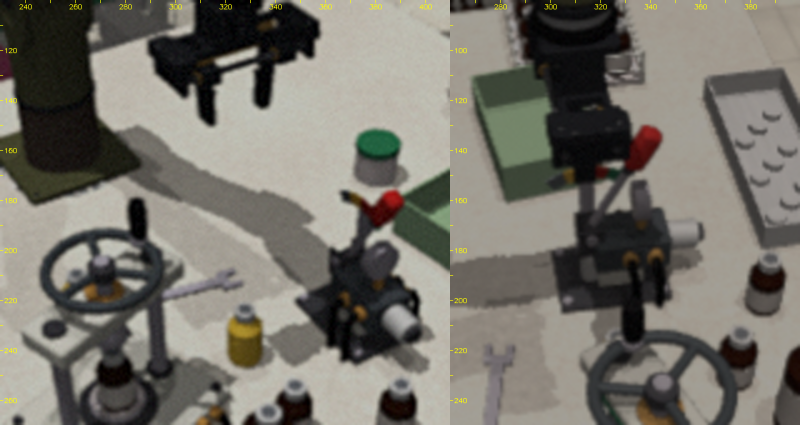

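View pics/wa.png

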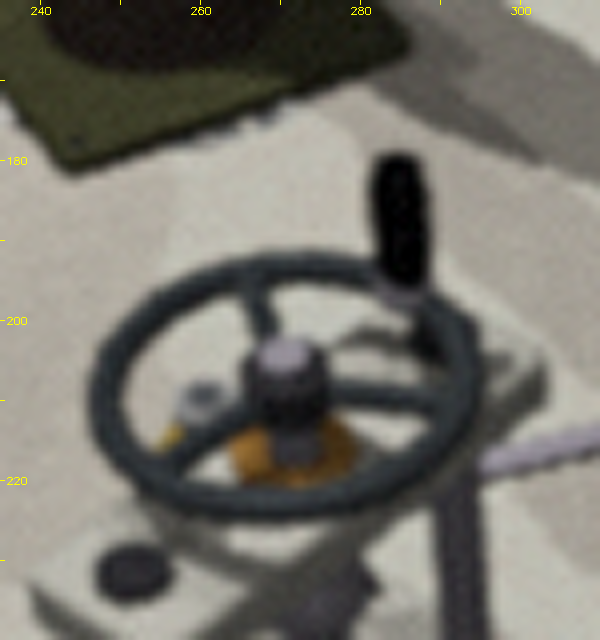

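View pics/wb.png

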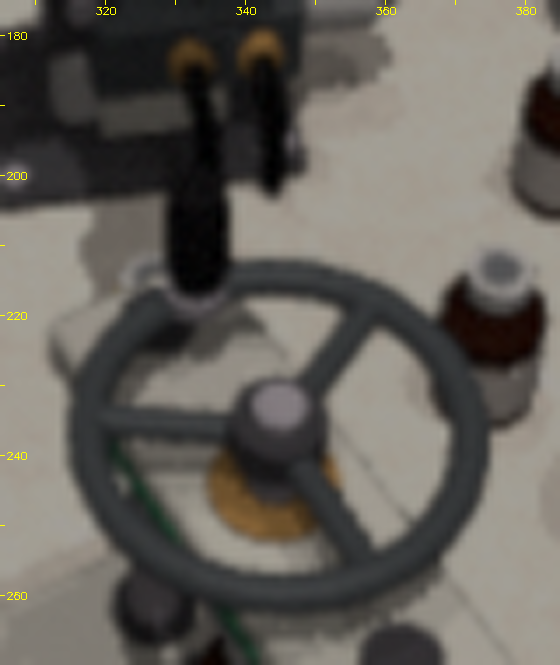

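Run:
```python
from h import *
from scipy.optimize import least_squares
np.set_printoptions(precision=4,suppress=True)
a=pickle.load(open('scene5.pkl','rb'));b=pickle.load(open('side5.pkl','rb'))
th=np.linspace(0,2*np.pi,240,endpoint=False)
def ext(d,p):
    q=np.array([proj(d,(p[0]+p[3]*np.cos(t),p[1]+p[3]*np.sin(t),p[2])) for t in th])
    return np.array([q[:,0].min(),q[:,0].max(),q[:,1].min(),q[:,1].max()])
ea=np.array([248.2,293.3,193.1,223.3]);eb=np.array([317.2,372.4,214.3,259.9])
f=lambda p:np.r_[ext(a,p)-ea,ext(b,p)-eb]
r=least_squares(f,[.573,-.188,.255,.065],diff_step=1e-3);print(r.x,r.fun)
c=r.x
# crank: scene crop (8x): x 399/8+235; side (7x)
for n,p,q in[('top',(284.6,179.3),(333.6,200)),('mid',(285,187.5),(333.2,207.8)),('low',(285.4,195.5),(332.9,216))]:
    t=tri([(a,p),(b,q)]);v=t-c[:3];print(n,t,proj(a,t)-p,np.hypot(v[0],v[1]),np.degrees(np.arctan2(v[1],v[0])))
for n,p,q in[('grip',(383.5,207-0),(337.5,151))]: pass
# lever red centroid
for d in(a,b):
    im=cv2.cvtColor(d['img'],cv2.COLOR_RGB2HSV).astype(int);h=im[...,0];P=cloud(d)
    m=((h<6)|(h>174))&(im[...,1]>150)&(im[...,2]>50)&(P[...,2]>.19)&(abs(P[...,1]-.18)<.06)&(P[...,0]>.5)&(P[...,0]<.75)
    n,l,st,ce=cv2.connectedComponentsWithStats(m.astype('uint8'));print(st[1:],ce[1:])
```

```text
[ 0.5732 -0.1887  0.2541  0.0642] [-0.5574 -0.1136  0.4133  0.3965 -0.0406 -0.228  -0.3168 -0.4998]
top [ 0.557  -0.1303  0.3203] [-0.1861  0.2601] 0.060625116237663035 105.52865312864772
mid [ 0.5567 -0.1307  0.2914] [-0.085  0.116] 0.06031170165325929 105.85578649329275
low [ 0.5563 -0.1316  0.2616] [-0.1584  0.2106] 0.05952677243537659 106.44487523083741
[[377 176  14  14 105]] [[384.0857 182.5048]]
[[330 131  14  17 140]] [[336.6857 138.6714]]
```

```bash
python3 -m inch '[[-36,0,-6,0,0,0],[-36,0,-6,0,0,0],[-36,0,-6,0,0,0],[-36,0,-5,0,0,0],[0,0,0,0,0,0],[0,0,0,0,0,0],[0,0,0,0,0,0]]' 45
python3 - <<'E'
from h import *
from plant import r
np.set_printoptions(precision=4,suppress=True)
a=pickle.load(open('scene5.pkl','rb'));b=pickle.load(open('side5.pkl','rb'))
t=tri([(a,(384.1,182.5)),(b,(336.7,138.7))]);print(t,proj(a,t))
s=r.get_state();M=R.from_quat(s['eef_rot']).as_matrix();print(s['tool_pos'],M)
print(M.T@(np.array([.5567,-.1310,.240])-s['tool_pos'])*1000)
E
python3 two.py 6
```

```text
clock: 7.92
tool_pos: [0.5536, -0.1154, 0.3298]
eef_rot: [0.499, 0.501, -0.5, -0.5]
contact_force: [0.7, 0.6, -0.5]
opening: 0.511
[0.6309 0.1772 0.228 ] [383.9455 182.7533]
[ 0.5536 -0.1154  0.3298] [[-0.0021  0.0004 -1.    ]
 [ 1.      0.0019 -0.0021]
 [ 0.0019 -1.     -0.0004]]
[-15.7741  89.7719  -3.0761]
```

View pics/two6.png

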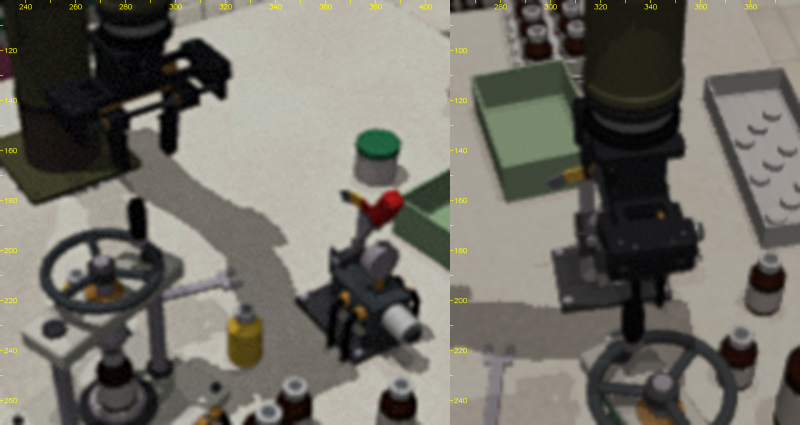

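The lever grip is at (0.631, 0.177, 0.228), a lean of about 0.47 rad, so q≈0.92: it is in the float notch. The crank grip is at scene (285,187). It is the only black upright grip on a wheel; the black hose stubs at side (333,207) and the columns are lower. I'll descend over it.

```bash
python3 -m inch '[[-16,0,-3,0,0,0],[0,0,0,0,0,0],[0,30,0,0,0,0],[0,30,0,0,0,0],[0,30,0,0,0,0],[0,0,0,0,0,0],[0,0,0,0,0,0]]'; python3 two.py 7;python3 -c "
from plant import r
s=r.get_state();print(s['tool_pos'],s['contact_force'],s['moment'])"
```

```text
clock: 8.6
tool_pos: [0.5553, -0.1324, 0.2393]
eef_rot: [-0.499, -0.5, 0.501, 0.501]
contact_force: [0.1, -0.1, 1.6]
opening: 0.512
[ 0.5575017  -0.13325277  0.2416311 ] [-0.41284542 -0.08065889  0.1566964 ] [ 0.02763548 -0.01036205 -0.00043515]
```

View pics/two7.png

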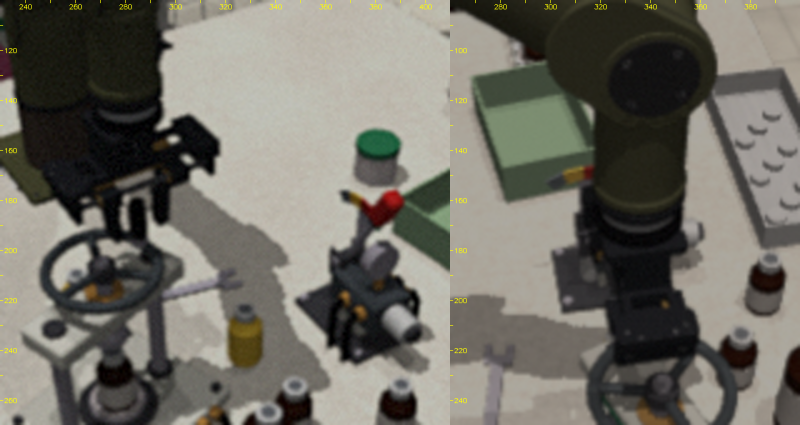

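The black grip stands between the two fingers at scene (285,190). Closing.

```bash
python3 -m inch '[[0,0,0,0,0,0],[0,0,0,0,0,0],[0,0,0,0,0,0],[0,0,0,0,0,0],[0,0,0,0,0,0]]' 0 35
cat > st.py <<'E'
import numpy as np
from plant import r
from scipy.spatial.transform import Rotation as R
C=np.array([.5732,-.1887])
def st():
    s=r.get_state();p=s['tool_pos'];v=p[:2]-C;th=np.arctan2(v[1],v[0]);t=np.array([np.sin(th),-np.cos(th)]);u=v/np.hypot(*v)
    f=s['contact_force'][:2]
    print('t %.2f ang %.1f deg rad %.1f mm z %.1f | Ftan %.1f Frad %.1f Fz %.1f op %.3f'%(s['clock'],np.degrees(th),np.hypot(*v)*1e3,p[2]*1e3,f@t,f@u,s['contact_force'][2],s['opening']),R.from_quat(s['eef_rot']).as_rotvec().round(3))
if __name__=='__main__': st()
E
python3 st.py
python3 - <<'E'
import numpy as np
# rows for rotating clockwise from 105.8deg, step dth
R0=60.
for step,N in((.12,56),):
    th=np.radians(105.8)
    for i in range(N):
        a=th-step*i;b=a-step
        dx=R0*(np.cos(b)-np.cos(a));dy=R0*(np.sin(b)-np.sin(a))
        print(i,round(np.degrees(b)),'[%.1f,%.2f,%.1f,0,0,0]'%(dy,16*step/6.283,-dx))
E
```

```text
clock: 9.12
tool_pos: [0.557, -0.1316, 0.2409]
eef_rot: [0.5, 0.501, -0.499, -0.5]
contact_force: [-0.6, 5.2, 6.4]
opening: 0.246
t 9.12 ang 105.9 deg rad 59.4 mm z 240.9 | Ftan 0.9 Frad 5.1 Fz 6.4 op 0.246 [-1.208 -1.213  1.207]
0 99 [1.5,0.31,-7.0,0,0,0]
1 92 [0.7,0.31,-7.2,0,0,0]
2 85 [-0.2,0.31,-7.2,0,0,0]
3 78 [-1.0,0.31,-7.1,0,0,0]
4 71 [-1.9,0.31,-6.9,0,0,0]
5 65 [-2.7,0.31,-6.7,0,0,0]
6 58 [-3.5,0.31,-6.3,0,0,0]
7 51 [-4.2,0.31,-5.8,0,0,0]
8 44 [-4.9,0.31,-5.3,0,0,0]
9 37 [-5.5,0.31,-4.7,0,0,0]
10 30 [-6.0,0.31,-4.0,0,0,0]
11 23 [-6.4,0.31,-3.2,0,0,0]
12 16 [-6.8,0.31,-2.4,0,0,0]
13 10 [-7.0,0.31,-1.6,0,0,0]
14 3 [-7.2,0.31,-0.8,0,0,0]
15 -4 [-7.2,0.31,0.1,0,0,0]
16 -11 [-7.1,0.31,1.0,0,0,0]
17 -18 [-7.0,0.31,1.8,0,0,0]
18 -25 [-6.7,0.31,2.6,0,0,0]
19 -32 [-6.3,0.31,3.4,0,0,0]
20 -39 [-5.9,0.31,4.1,0,0,0]
21 -45 [-5.3,0.31,4.8,0,0,0]
22 -52 [-4.7,0.31,5.4,0,0,0]
23 -59 [-4.0,0.31,5.9,0,0,0]
24 -66 [-3.3,0.31,6.4,0,0,0]
25 -73 [-2.5,0.31,6.7,0,0,0]
26 -80 [-1.7,0.31,7.0,0,0,0]
27 -87 [-0.8,0.31,7.1,0,0,0]
28 -94 [0.0,0.31,7.2,0,0,0]
29 -100 [0.9,0.31,7.1,0,0,0]
30 -107 [1.7,0.31,7.0,0,0,0]
31 -114 [2.6,0.31,6.7,0,0,0]
32 -121 [3.3,0.31,6.4,0,0,0]
33 -128 [4.1,0.31,5.9,0,0,0]
34 -135 [4.8,0.31,5.4,0,0,0]
35 -142 [5.4,0.31,4.8,0,0,0]
36 -149 [5.9,0.31,4.1,0,0,0]
37 -155 [6.4,0.31,3.4,0,0,0]
38 -162 [6.7,0.31,2.6,0,0,0]
39 -169 [7.0,0.31,1.8,0,0,0]
40 -176 [7.1,0.31,0.9,0,0,0]
41 -183 [7.2,0.31,0.1,0,0,0]
42 -190 [7.2,0.31,-0.8,0,0,0]
43 -197 [7.0,0.31,-1.7,0,0,0]
44 -204 [6.8,0.31,-2.5,0,0,0]
45 -210 [6.4,0.31,-3.3,0,0,0]
46 -217 [6.0,0.31,-4.0,0,0,0]
47 -224 [5.4,0.31,-4.7,0,0,0]
48 -231 [4.8,0.31,-5.3,0,0,0]
49 -238 [4.2,0.31,-5.9,0,0,0]
50 -245 [3.4,0.31,-6.3,0,0,0]
51 -252 [2.7,0.31,-6.7,0,0,0]
52 -259 [1.8,0.31,-7.0,0,0,0]
53 -265 [1.0,0.31,-7.1,0,0,0]
54 -272 [0.1,0.31,-7.2,0,0,0]
55 -279 [-0.7,0.31,-7.2,0,0,0]
```

Gripped: the opening is about 22 mm. Winding clockwise now, leading the crank round with the tool axes unturned.

```bash
python3 -m inch '[[1.5,0.3,-7.0,0,0,0],[0.7,0.3,-7.2,0,0,0],[-0.2,0.3,-7.2,0,0,0],[-1.0,0.3,-7.1,0,0,0]]' >/dev/null; python3 st.py; python3 -m inch '[[-1.9,0.3,-6.9,0,0,0],[-2.7,0.3,-6.7,0,0,0],[-3.5,0.3,-6.3,0,0,0],[-4.2,0.3,-5.8,0,0,0]]'>/dev/null; python3 st.py
```

```text
t 9.45 ang 80.4 deg rad 59.6 mm z 239.8 | Ftan -6.9 Frad 5.3 Fz 10.1 op 0.245 [-1.204 -1.209  1.209]
t 9.78 ang 51.9 deg rad 59.9 mm z 238.5 | Ftan -8.1 Frad 4.0 Fz 8.7 op 0.245 [-1.204 -1.212  1.208]
```

```bash
python3 -m inch '[[-4.9,0.4,-5.3,0,0,0],[-5.5,0.3,-4.7,0,0,0],[-6.0,0.3,-4.0,0,0,0]]' >/dev/null; python3 st.py; python3 -m inch '[[-6.4,0.3,-3.2,0,0,0],[-6.8,0.3,-2.4,0,0,0],[-7.0,0.3,-1.6,0,0,0]]'>/dev/null; python3 st.py;  python3 -m inch '[[-7.2,0.3,-0.8,0,0,0],[-7.2,0.3,0.1,0,0,0],[-7.1,0.3,1.0,0,0,0]]'>/dev/null; python3 st.py; python3 -m inch '[[-7.0,0.3,1.8,0,0,0],[-6.7,0.3,2.6,0,0,0],[-6.3,0.3,3.4,0,0,0]]'>/dev/null; python3 st.py
```

```text
t 10.03 ang 30.8 deg rad 60.2 mm z 237.6 | Ftan -8.0 Frad 1.6 Fz 7.7 op 0.247 [-1.205 -1.214  1.207]
t 10.28 ang 10.2 deg rad 60.4 mm z 236.7 | Ftan -7.6 Frad 0.1 Fz 5.9 op 0.241 [-1.206 -1.215  1.206]
t 10.53 ang -10.2 deg rad 60.6 mm z 235.8 | Ftan -7.9 Frad -0.6 Fz 5.6 op 0.243 [-1.207 -1.216  1.206]
t 10.78 ang -30.3 deg rad 60.7 mm z 234.9 | Ftan -7.6 Frad -2.3 Fz 4.5 op 0.242 [-1.207 -1.217  1.205]
```

```bash
python3 -m inch '[[-5.9,0.3,4.1,0,0,0],[-5.3,0.3,4.8,0,0,0]]' >/dev/null; python3 st.py; python3 -m inch '[[-4.7,0.3,5.4,0,0,0],[-4.0,0.3,5.9,0,0,0]]'>/dev/null; python3 st.py;  python3 -m inch '[[-3.3,0.3,6.4,0,0,0],[-2.5,0.3,6.7,0,0,0]]'>/dev/null; python3 st.py; python3 -m inch '[[-1.7,0.3,7.0,0,0,0]]'>/dev/null; python3 st.py
```

```text
t 10.95 ang -43.6 deg rad 60.8 mm z 234.4 | Ftan -7.4 Frad -2.6 Fz 3.2 op 0.242 [-1.208 -1.217  1.205]
t 11.12 ang -56.8 deg rad 60.8 mm z 233.8 | Ftan -7.4 Frad -3.1 Fz 3.4 op 0.245 [-1.21  -1.218  1.204]
t 11.28 ang -70.1 deg rad 60.7 mm z 233.2 | Ftan -7.5 Frad -3.8 Fz 1.3 op 0.242 [-1.211 -1.218  1.204]
t 11.37 ang -76.8 deg rad 60.7 mm z 232.9 | Ftan -7.8 Frad -3.7 Fz 1.5 op 0.243 [-1.212 -1.218  1.204]
```

A clean baseline, Ftan ≈ -7.5 N. The contact zone starts about here, so I'll go row by row.

```bash
python3 -m inch '[[-0.8,0.3,7.1,0,0,0]]' >/dev/null; python3 st.py; python3 -m inch '[[0,0.3,7.2,0,0,0]]'>/dev/null; python3 st.py;  python3 -m inch '[[0.9,0.3,7.1,0,0,0]]'>/dev/null; python3 st.py; python3 -m inch '[[1.7,0.3,7.0,0,0,0]]'>/dev/null; python3 st.py; python3 -m inch '[[2.6,0.3,6.7,0,0,0]]'>/dev/null; python3 st.py
```

```text
t 11.45 ang -83.4 deg rad 60.7 mm z 232.6 | Ftan -7.5 Frad -4.1 Fz 0.5 op 0.246 [-1.213 -1.218  1.204]
t 11.53 ang -90.0 deg rad 60.5 mm z 232.3 | Ftan -7.6 Frad -4.3 Fz 0.7 op 0.245 [-1.214 -1.218  1.205]
t 11.62 ang -96.6 deg rad 60.5 mm z 232.0 | Ftan -8.4 Frad -5.3 Fz -0.4 op 0.240 [-1.215 -1.218  1.205]
t 11.70 ang -103.2 deg rad 60.5 mm z 231.7 | Ftan -7.9 Frad -3.9 Fz -0.4 op 0.242 [-1.216 -1.218  1.205]
t 11.78 ang -109.8 deg rad 60.4 mm z 231.4 | Ftan -7.5 Frad -5.5 Fz -1.1 op 0.245 [-1.216 -1.217  1.205]
```

```bash
python3 -m inch '[[3.3,0.3,6.4,0,0,0]]' >/dev/null; python3 st.py; python3 -m inch '[[4.1,0.3,5.9,0,0,0]]'>/dev/null; python3 st.py;  python3 -m inch '[[4.8,0.3,5.4,0,0,0]]'>/dev/null; python3 st.py; python3 -m inch '[[5.4,0.3,4.8,0,0,0]]'>/dev/null; python3 st.py
```

```text
t 11.87 ang -116.4 deg rad 60.3 mm z 231.1 | Ftan -8.7 Frad -5.1 Fz -1.9 op 0.244 [-1.217 -1.217  1.205]
t 11.95 ang -122.9 deg rad 60.2 mm z 230.9 | Ftan -7.4 Frad -5.1 Fz -1.0 op 0.241 [-1.218 -1.216  1.205]
t 12.03 ang -129.5 deg rad 60.1 mm z 230.6 | Ftan -8.4 Frad -3.7 Fz -1.6 op 0.243 [-1.219 -1.215  1.206]
t 12.12 ang -136.1 deg rad 60.0 mm z 230.2 | Ftan -8.2 Frad -3.8 Fz -2.6 op 0.242 [-1.22  -1.215  1.206]
```

```bash
python3 -m inch '[[5.9,0.3,4.1,0,0,0]]' >/dev/null; python3 st.py; python3 -m inch '[[6.4,0.3,3.4,0,0,0]]'>/dev/null; python3 st.py;  python3 -m inch '[[6.7,0.3,2.6,0,0,0]]'>/dev/null; python3 st.py; python3 -m inch '[[7.0,0.3,1.8,0,0,0]]'>/dev/null; python3 st.py
```

```text
t 12.20 ang -142.6 deg rad 59.8 mm z 230.0 | Ftan -7.8 Frad -3.8 Fz -1.7 op 0.242 [-1.22  -1.214  1.206]
t 12.28 ang -149.2 deg rad 59.8 mm z 229.6 | Ftan -7.5 Frad -3.4 Fz -0.9 op 0.246 [-1.221 -1.212  1.207]
t 12.37 ang -155.8 deg rad 59.7 mm z 229.3 | Ftan -7.7 Frad -2.8 Fz -0.9 op 0.248 [-1.221 -1.211  1.207]
t 12.45 ang -162.4 deg rad 59.6 mm z 229.0 | Ftan -7.7 Frad -2.1 Fz 0.8 op 0.242 [-1.221 -1.209  1.208]
```

```bash
python3 -m inch '[[7.1,0.3,0.9,0,0,0]]' >/dev/null; python3 st.py; python3 -m inch '[[7.2,0.3,0.1,0,0,0]]'>/dev/null; python3 st.py;  python3 -m inch '[[7.2,0.3,-0.8,0,0,0]]'>/dev/null; python3 st.py
```

```text
t 12.53 ang -169.0 deg rad 59.6 mm z 228.7 | Ftan -6.9 Frad -1.0 Fz 2.6 op 0.247 [-1.22  -1.208  1.208]
t 12.62 ang -175.7 deg rad 59.5 mm z 228.4 | Ftan -7.5 Frad -0.6 Fz 3.9 op 0.240 [-1.219 -1.206  1.209]
t 12.70 ang 177.6 deg rad 59.4 mm z 228.1 | Ftan -6.8 Frad 0.4 Fz 5.7 op 0.246 [-1.218 -1.205  1.209]
```

```bash
python3 -m inch '[[7.0,0.3,-1.7,0,0,0]]' >/dev/null; python3 st.py; python3 -m inch '[[6.8,0.3,-2.5,0,0,0]]'>/dev/null; python3 st.py;  python3 -m inch '[[6.4,0.3,-3.3,0,0,0]]'>/dev/null; python3 st.py;python3 -m inch '[[6.0,0.3,-4.0,0,0,0]]'>/dev/null; python3 st.py
```

```text
t 12.78 ang 170.7 deg rad 59.4 mm z 227.7 | Ftan -7.2 Frad 2.6 Fz 8.2 op 0.244 [-1.217 -1.203  1.21 ]
t 12.87 ang 163.8 deg rad 59.4 mm z 227.4 | Ftan -7.1 Frad 3.0 Fz 9.4 op 0.246 [-1.215 -1.202  1.21 ]
t 12.95 ang 156.9 deg rad 59.4 mm z 227.1 | Ftan -8.8 Frad 4.7 Fz 12.6 op 0.241 [-1.213 -1.201  1.211]
t 13.03 ang 150.6 deg rad 59.4 mm z 226.8 | Ftan -10.3 Frad 6.5 Fz 15.2 op 0.242 [-1.212 -1.199  1.212]
```

```bash
python3 -m inch '[[5.4,0.3,-4.7,0,0,0]]' >/dev/null; python3 st.py; python3 -m inch '[[4.8,0.3,-5.3,0,0,0]]'>/dev/null; python3 st.py
```

```text
t 13.12 ang 143.9 deg rad 59.4 mm z 226.5 | Ftan -9.6 Frad 7.5 Fz 17.0 op 0.243 [-1.21  -1.198  1.213]
t 13.20 ang 136.7 deg rad 59.4 mm z 226.1 | Ftan -9.5 Frad 7.8 Fz 17.1 op 0.241 [-1.208 -1.198  1.213]
```

Ftan stepped from about 7.2 to 9.7 N, crossing near 158°. I'll go on and see if it keeps rising as the pad's spring would; the target is about 68°.

```bash
python3 -m inch '[[4.2,0.1,-5.9,0,0,0]]' >/dev/null; python3 st.py; python3 -m inch '[[3.4,0.1,-6.3,0,0,0]]'>/dev/null; python3 st.py;python3 -m inch '[[2.7,0.1,-6.7,0,0,0]]' >/dev/null; python3 st.py; python3 -m inch '[[1.8,0.1,-7.0,0,0,0]]'>/dev/null; python3 st.py
```

```text
t 13.28 ang 129.5 deg rad 59.4 mm z 225.9 | Ftan -10.3 Frad 7.4 Fz 15.2 op 0.246 [-1.206 -1.198  1.213]
t 13.37 ang 122.2 deg rad 59.4 mm z 225.6 | Ftan -10.7 Frad 8.0 Fz 14.5 op 0.244 [-1.204 -1.199  1.213]
t 13.45 ang 115.0 deg rad 59.4 mm z 225.3 | Ftan -11.6 Frad 8.3 Fz 14.4 op 0.244 [-1.202 -1.199  1.213]
t 13.53 ang 107.6 deg rad 59.4 mm z 225.0 | Ftan -11.7 Frad 7.6 Fz 13.0 op 0.246 [-1.201 -1.2    1.213]
```

```bash
python3 -m inch '[[1.0,0.1,-7.1,0,0,0]]' >/dev/null; python3 st.py; python3 -m inch '[[0.1,0.2,-7.2,0,0,0]]'>/dev/null; python3 st.py;python3 -m inch '[[-0.7,0.2,-7.2,0,0,0]]' >/dev/null; python3 st.py; python3 -m inch '[[-1.6,0.2,-7.0,0,0,0]]'>/dev/null; python3 st.py;python3 -m inch '[[0,0,0,0,0,0],[0,0,0,0,0,0]]'>/dev/null; python3 st.py
```

```text
t 13.62 ang 100.4 deg rad 59.4 mm z 224.7 | Ftan -11.4 Frad 8.0 Fz 10.6 op 0.242 [-1.2   -1.201  1.213]
t 13.70 ang 93.2 deg rad 59.4 mm z 224.4 | Ftan -11.8 Frad 7.2 Fz 10.5 op 0.246 [-1.199 -1.203  1.212]
t 13.78 ang 85.9 deg rad 59.5 mm z 224.1 | Ftan -12.2 Frad 6.4 Fz 9.5 op 0.243 [-1.198 -1.204  1.212]
t 13.87 ang 78.8 deg rad 59.5 mm z 223.8 | Ftan -11.7 Frad 5.1 Fz 8.7 op 0.244 [-1.198 -1.205  1.211]
t 14.03 ang 76.9 deg rad 59.6 mm z 223.8 | Ftan -7.9 Frad 5.0 Fz 4.6 op 0.246 [-1.201 -1.208  1.21 ]
```

```bash
python3 -m inch '[[-1.2,0.1,-4.5,0,0,0],[-1.6,0.1,-4.4,0,0,0],[0,0,0,0,0,0],[0,0,0,0,0,0],[0,0,0,0,0,0]]' >/dev/null; python3 st.py
```

```text
t 14.45 ang 68.6 deg rad 59.6 mm z 223.4 | Ftan -10.2 Frad 4.4 Fz 5.0 op 0.240 [-1.2   -1.207  1.21 ]
```

At 68.6°, the quarter turn after contact is done. Releasing and lifting straight up.

```bash
python3 -m inch '[[0,0,0,0,0,0],[0,0,0,0,0,0],[0,0,0,0,0,0],[0,0,0,0,0,0]]' 48; python3 -m inch '[[0,-20,0,0,0,0],[0,-35,0,0,0,0],[0,-35,0,0,0,0],[0,-35,0,0,0,0],[0,-30,0,0,0,0],[0,0,40,0,0,0],[0,0,40,0,0,0],[0,0,40,0,0,0],[0,0,0,0,0,0],[0,0,0,0,0,0]]'; python3 two.py 9
python3 - <<'E'
from h import *
from scipy.spatial.transform import Rotation as R
np.set_printoptions(precision=4,suppress=True)
a=pickle.load(open('scene9.pkl','rb'));b=pickle.load(open('side9.pkl','rb'))
crop(a,235,160,310,240,8,'wa9.png');crop(b,305,175,385,270,7,'wb9.png')
cv2.imwrite('pics/scene9.png',a['img'][:,:,::-1]);cv2.imwrite('pics/side9.png',b['img'][:,:,::-1])
A=pickle.load(open('scene.pkl','rb'));
E
```

```text
clock: 14.78
tool_pos: [0.5984, -0.1378, 0.2237]
eef_rot: [0.501, 0.499, -0.5, -0.5]
contact_force: [0.8, -0.1, 0.2]
opening: 0.523
clock: 15.62
tool_pos: [0.4759, -0.1376, 0.379]
eef_rot: [0.501, 0.499, -0.5, -0.501]
contact_force: [0.8, 0.3, 1.2]
opening: 0.541
```

View pics/scene9.png

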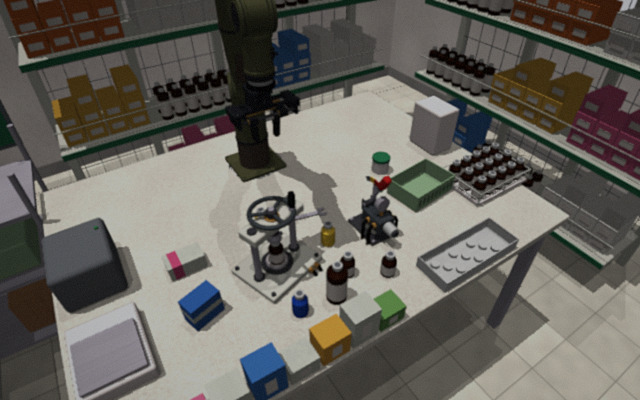

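View pics/side9.png

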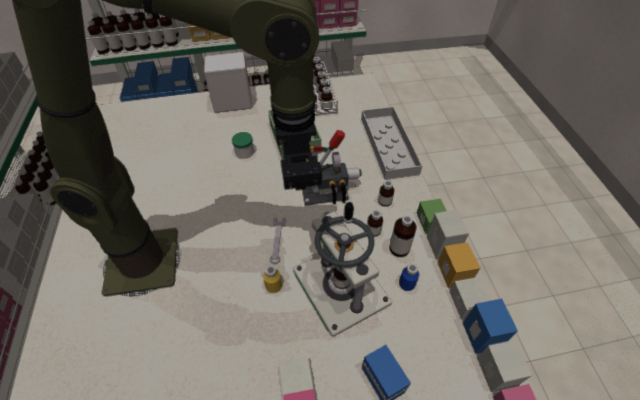

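View pics/wa9.png

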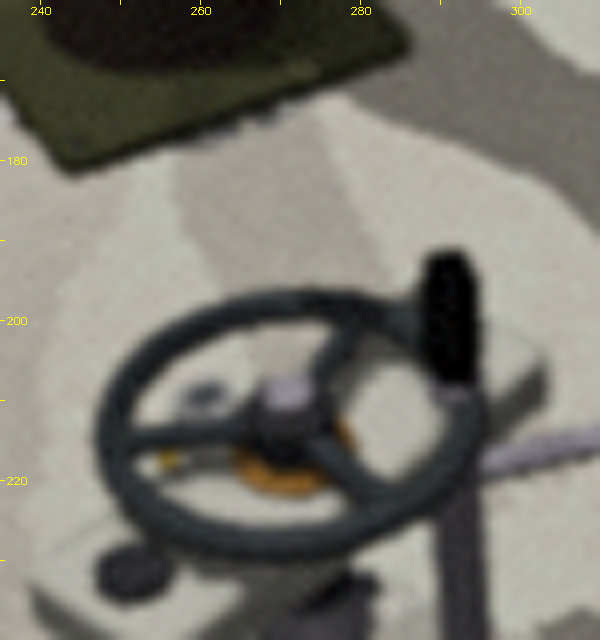

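View pics/wb9.png

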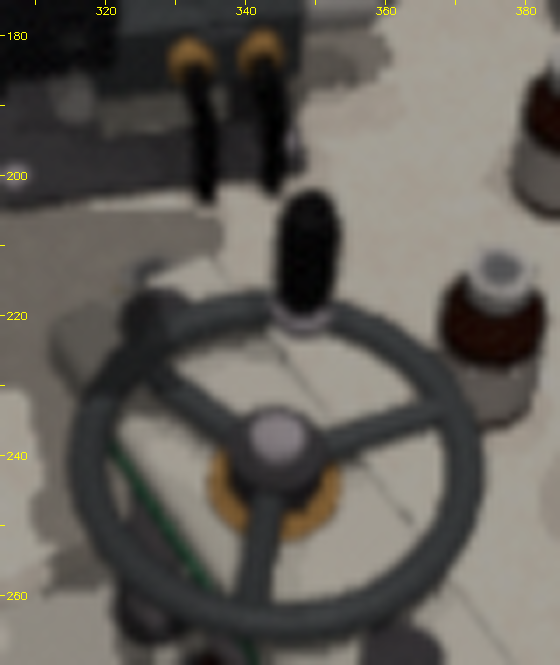

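Run:
```python
from h import *
np.set_printoptions(precision=4,suppress=True)
a=pickle.load(open('scene9.pkl','rb'));b=pickle.load(open('side9.pkl','rb'))
for p,q in[((291.3,192.5),(349.2,204)),((291.5,200),(348.7,211)),((292,207.5),(348.2,219))]:
    t=tri([(a,p),(b,q)]);v=t-[.5732,-.1887,0];print(t,proj(a,t)-p,np.hypot(*v[:2]),np.degrees(np.arctan2(v[1],v[0])))
for d in(a,b):
    im=cv2.cvtColor(d['img'],cv2.COLOR_RGB2HSV).astype(int);h=im[...,0];P=cloud(d)
    m=((h<6)|(h>174))&(im[...,1]>150)&(im[...,2]>50)&(P[...,2]>.19)&(abs(P[...,1]-.18)<.06)&(P[...,0]>.5)&(P[...,0]<.75)
    n,l,s,ce=cv2.connectedComponentsWithStats(m.astype('uint8'));print(s[1:],ce[1:])
# changes of bystanders: image difference between start & now
for n,d in(('scene',a),('side',b)):
    o=pickle.load(open(n+'.pkl','rb')); df=np.abs(o['range_z']-d['range_z']); P=cloud(o);Q=cloud(d)
    m=(np.abs(P[...,2]-Q[...,2])>.02)&(P[...,2]<.4)&(Q[...,2]<.4)&(P[...,0]>0)
    k,l,s,ce=cv2.connectedComponentsWithStats(m.astype('uint8'));print(n,[(tuple(x[:5]),) for x in s[1:] if x[4]>15])
```

```text
[ 0.5946 -0.1312  0.2987] [-0.219   0.2978] 0.06137770080054851 69.60903599071804
[ 0.5947 -0.1319  0.2724] [-0.1183  0.1577] 0.06070529868459595 69.22187047093631
[ 0.5945 -0.1327  0.2433] [-0.341   0.4428] 0.059888083026065915 69.14286495937984
[[377 176  14  14 110]] [[383.8    182.6545]]
[[330 131  14  17 147]
 [314 147   2   1   2]] [[336.3878 138.9388]
 [314.5    147.    ]]
scene [((np.int32(406), np.int32(67), np.int32(25), np.int32(38), np.int32(366)),), ((np.int32(383), np.int32(87), np.int32(11), np.int32(18), np.int32(102)),), ((np.int32(227), np.int32(89), np.int32(5), np.int32(17), np.int32(37)),), ((np.int32(358), np.int32(154), np.int32(12), np.int32(45), np.int32(254)),), ((np.int32(371), np.int32(176), np.int32(21), np.int32(24), np.int32(188)),), ((np.int32(246), np.int32(179), np.int32(50), np.int32(55), np.int32(1070)),)]
side [((np.int32(185), np.int32(34), np.int32(44), np.int32(53), np.int32(1203)),), ((np.int32(319), np.int32(130), np.int32(26), np.int32(36), np.int32(267)),), ((np.int32(114), np.int32(145), np.int32(9), np.int32(15), np.int32(67)),), ((np.int32(110), np.int32(184), np.int32(16), np.int32(23), np.int32(119)),), ((np.int32(131), np.int32(189), np.int32(7), np.int32(16), np.int32(51)),), ((np.int32(314), np.int32(199), np.int32(55), np.int32(43), np.int32(687)),), ((np.int32(352), np.int32(214), np.int32(23), np.int32(29), np.int32(124)),), ((np.int32(320), np.int32(224), np.int32(17), np.int32(15), np.int32(127)),), ((np.int32(317), np.int32(238), np.int32(53), np.int32(23), np.int32(286)),), ((np.int32(314), np.int32(240), np.int32(52), np.int32(30), np.int32(187)),), ((np.int32(366), np.int32(249), np.int32(7), np.int32(9), np.int32(20)),)]
```

The wheel stayed at about 69°, the lever is unmoved in its notch, and depth changed only at the arm, lever and wheel. Handing in.

```bash
python3 -c "
from plant import r
print(r.finish_job())"
```

```text
the job is handed in; nothing more can be done
None
```

The lever is in the float notch and the bell is down a quarter turn past first touch on the cap. I let go and handed the job in at about 16 s.

- **Valve:** I pushed the lever with closed fingers through the detent (26 N peak), and the force then fell to nothing. My last camera fix puts it at about 0.92 rad, inside the 0.88–0.95 notch, and it had not moved when I checked again at the end.
- **Press:** I pinched the crank grip and wound clockwise. The tangential force held at about 7.5 N, stepped to about 9.7 N when the pad touched near 158°, and rose to about 12 N as I went on. I stopped at 68.6°, and the pictures after release show 69–70°, so the quarter turn is 88–90°. Reading the touch point is good to about ±5°.
- **Bench:** Comparing depth before and after shows changes only at the arm, the lever and the wheel, so the other stock did not move.

**Disagreements:**
- **Tool position reading:** the real fingertips sit about 37 mm short of the reported TCP along the tool.
- **First lever push:** because of that offset, my first push rode the fingertips over the top of the red grip with about 42 N upward. I saw it in the force reading, lifted off and corrected for the offset. The contact was at the fingertips, not the gripper's body, but 42 N is over the 40 N limit set for the body.

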